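# Restock the jam display in reverse order

## Robot

A 6-joint arm with a two-finger parallel gripper is mounted at the origin on the work surface. World frame = base frame: x ahead of the robot, y to its left, z up, the work surface at z = 0. Lengths are in mm, angles in rad, forces in N, time in s.
With the tool pointing down it reaches from about 375 to 925 mm from the base axis. Payload 5.7 kg.
Tool frame: the origin (TCP) lies at the centre of the arm's flange, where the gripper is bolted on; the fingertips stand 182 mm ahead of it and the grasp point (between the pads) lies 163 mm ahead of it; x points along the fingers, y is the direction in which the jaws open and shut, and the axes are right-handed (so a half turn about x gives the same grasp; the last joint's range is limited). The gripper opens to 88 mm and grips with 3 to 60 N. Pads are 20 mm wide; open, the fingers measure 115 mm over their backs; the gripper's body (75 mm by 178 mm) begins 61 mm behind the grasp point.
Start: joints at [1.048, 0.359, 1.51, -0, 1.272, -0.115], TCP at [237.953, 550.785, 404.623] pointing down, gripper open.
Joint ranges: [-2.97, 2.97], [-1.01, 2.36], [0.21, 2.38], [-0.96, 4.11], [0.2, 2.71], [-2.98, 2.98]. Speed limits (rad/s): [2.39, 2.39, 3.14, 3.14, 3.14, 3.14].

## Interface

Orientations are given as a 3x3 rotation matrix whose columns are the frame's x, y, z axes.
In Python, from station import env, viewer, models gives the robot as it stands.
- The arm moves only by the tool step_arm, never from a script. Its argument "deltas" is a list of rows, each an object with "translation": the shift along the tool's x, y, z in m, a list of three; "dr": the turn, a rotation vector about the tool's x, y, z in degrees, a list of three; "jaw": the closure, from 0 (fully open) to 1 (shut). In form: [{"translation": [tx, ty, tz], "dr": [wx, wy, wz], "jaw": jaw}, ...]. A call has 1 to 20 rows; each row is the pose to reach, as a shift and turn from the pose commanded when the call began, along the tool's axes at that moment; what a row does not reach only later rows make up. A row lasts 1/10 s, in which the tool goes at most 50 mm and 8.59 degrees, less where a joint would pass 70% of its speed; a pose out of reach is approached as far as the arm can. A call with a gripper value outside its range is refused whole. The fingers move at their own pace and stop on an object; the grip force is fixed at half the most. Time passes only in rows, so rows that repeat a pose let the fingers close. It gives the time, the measured TCP pose, the force and the opening at its end, in the units of the state.
- env.sense(): the state, without advancing time (a new reading comes with each control period).
- viewer.snapshot(name): name is "scene" or "side" or "wrist"; returns the picture (420x560x3 uint8, red, green, blue); there is no depth.
- viewer.camera_params(name): a dict with "camera_matrix" (3x3 intrinsics, pixels), "rvec" (rotation vector, rad) and "tvec" (3), from world to camera coordinates, as OpenCV has them; the wrist camera has in their place "hand_eye" (4x4, takes a point from camera to tool coordinates, whose origin is the TCP and whose axes are the tool frame's). Camera axes: x right, y down, z forward; pixel columns grow to the right and rows downward; lengths in mm; the calibration is good to about 2 mm. A picture is of the moment at which its call begins: read the wrist's pose just before it. camera_params takes no time and is no camera call.
- env.finish_job(): hands the job in, once; it reports no verdict.
Trained networks look in the newest picture that a camera, given by its name, has taken for a name from the list of things; names that differ only in an ending like _2 or _b are one class to them, and where a whole thing is asked for, a point or a joint stands for the part that bears it (a point fixed in the world has none). Each returns a list of dicts, best first, with "confidence" (0 to 1); they miss things now and then, are a little off and sometimes report something else, mostly with a low value. They report only what shows in the picture. A call takes as long as a camera call. They do not tell look-alikes from the thing itself.
- models.cut_out(target, camera): "pixels" (420x560 bool, what is visible of it) and "uv" ([column, row] in pixels, amid what is visible of it).
The state is a dict: "time_s": time; "qpos": joint angles; "joint_vel": joint speeds; "effort": joint torques, N m; "tool_pos": TCP position; "ee_rot": TCP orientation; "contact_force": force on the tool from outside, world axes, zero at the start; "torque": the same for the moment, N m; "finger_gap": finger opening in mm.
Only numpy, scipy, OpenCV 4.12 (cv2) and the standard library are available. Lean on these libraries where they do the work, as an engineer would, in place of code of your own. Each camera call takes 0.05 s, during which the arm holds its last target. There are 200 camera calls.

## Task

Move the four jars from the aluminium carrier into the wooden display rack, one to a bay and in reverse order, because the carrier was packed for the other side of the breakfast island: seen from the robot, the jar at the left end of the carrier goes into the right-end bay of the display, the second from the left into the second from the right, and so on. Set each jar down gently, without dropping it or tipping it over, so that all four finally stand upright and flat on the floor of their bays, let go, and leave the mug and the bowl alone.

Things in the scene. Friction and masses are not known exactly. Their poses are not given: they have to be found in the camera images.
- jar_tall_mid (a point): Tall slim round glass jar of dark jam with a narrow steel lid (36 mm across, top 18 mm of the height), glass 46 mm across, 82 mm high in all. About 0.2 to 0.5 kg, closed, loose. The point is at its centre, half-way up (41 mm above its foot), z up. It starts upright on its own coaster in the carrier.
- coaster_tall: Fixed square cork coaster, 66 x 66 x 4 mm, in the carrier, on which the tall slim jar stands at the start (so it shows where in the row that jar came from). Origin: centre of its underside; its top is 4 mm higher, 12 mm above the counter. Axes parallel to the carrier's.
- jar_short_mid (a point): Short wide round glass jar of dark jam with a flat steel lid of the same width, 58 mm across, 58 mm high. About 0.2 to 0.5 kg, closed, loose. The point is at its centre, half-way up (29 mm above its foot), z up. It starts upright on its own coaster in the carrier.
- coaster_short: Fixed square cork coaster, 66 x 66 x 4 mm, in the carrier, on which the short wide jar stands at the start (so it shows where in the row that jar came from). Origin: centre of its underside; its top is 4 mm higher, 12 mm above the counter. Axes parallel to the carrier's.
- jar_square_mid (a point): Square glass jar of dark jam, 52 x 52 mm, with a narrower round steel lid (42 mm across, top 12 mm of the height), 70 mm high in all; its sides face along its own x and y axes. About 0.2 to 0.5 kg, closed, loose. The point is at its centre, half-way up (35 mm above its foot), z up. It starts upright on its own coaster in the carrier.
- coaster_square: Fixed square cork coaster, 66 x 66 x 4 mm, in the carrier, on which the square jar stands at the start (so it shows where in the row that jar came from). Origin: centre of its underside; its top is 4 mm higher, 12 mm above the counter. Axes parallel to the carrier's.
- jar_pot_mid (a point): Round white stoneware honey pot, 58 mm across from 20 to 50 mm above its foot, tapering to a 48 mm foot and a 44 mm top, with a wooden lid and small knob, 76 mm high in all. About 0.2 to 0.5 kg, closed, loose. The point is at its centre, half-way up (38 mm above its foot), z up. It starts upright on its own coaster in the carrier.
- coaster_pot: Fixed square cork coaster, 66 x 66 x 4 mm, in the carrier, on which the honey pot stands at the start (so it shows where in the row that jar came from). Origin: centre of its underside; its top is 4 mm higher, 12 mm above the counter. Axes parallel to the carrier's.
- carrier: Fixed aluminium carrier, a tray 86 (its x) by 326 mm (its y); four coasters in a row, centres at y = +120, +40, -40, -120 mm in its frame; side lips reach 14 mm above the counter, end lips 20. Origin: centre of underside, on the counter. y runs along the row, to the robot's left, x away from the robot (turned at most 9 degrees). It may be the nearer or the farther rack.
- display: Fixed light-wood rack, empty at first, 86 (its x) by 326 mm (its y). Four bays at y = +120, +40, -40, -120 mm, x = 0, each 74 x 74 mm inside, floor 10 mm above the counter; lips and 6 mm dividers reach 16 mm above the counter, ends 20. Origin: centre of underside, on the counter. y runs along the row, to the robot's left, x away from the robot (turned at most 9 degrees).
- cup: White mug standing aside, 80 mm across, 75 mm high, loose; origin at the centre of its underside. To be left alone.
- bowl: White bowl standing aside, 120 mm across, 55 mm high, loose; origin at the centre of its underside. To be left alone.
Mind the look-alikes: they are no part of the job. Leave any purple or red look-alike of the part that bears jar_square_mid alone.

How it is judged:
By the outcome, as a careful person would: the job done as asked, in the order asked, and still so for the second after the job is handed in, with the robot touching nothing.
It also fails if it takes over 83 s, if anything falls off the work surface, if the arm or the gripper's body presses on something with over 40 N, if the wrist force passes 120 N, or if a joint passes its speed limit or range.

## Working session

There is one attempt and no reset: what is moved stays moved. The work goes in short steps, Python scripts to look and compute and a tool call to move; the robot and the scene stay as the last step left them, time stands still between calls to the robot, and variables do not carry over. Pictures are saved under pics/ and viewed, on a budget of 14 in all, crops included, one or two more only if the job needs it, and the job is handed in when it is done.

Besides the shell and the picture viewer there is one more tool, called after "Emit:" as name(argument=value, ...), one argument or row to a line, values as JSON. step_arm: Moves the arm, as the interface text tells. Its arguments: {"type":"object","properties":{"deltas":{"type":"array","items":{"type":"object","properties":{"translation":{"type":"array","items":{"type":"number"}},"dr":{"type":"array","items":{"type":"number"}},"jaw":{"type":"number"}}}}},"required":["deltas"]}

```bash
mkdir -p pics; python3 - <<'E'
from station import env,viewer,models
import cv2,numpy as np
s=env.sense();print(s['time_s'],s['tool_pos'],s['ee_rot'],s['finger_gap'])
ims=[]
for c in("scene","side"):
    im=viewer.snapshot(c);cv2.imwrite(f'pics/{c}0.png',im[:,:,::-1])
    p=viewer.camera_params(c);print(c,p)
    for t in("jar_tall_mid","jar_short_mid","jar_square_mid","jar_pot_mid","carrier","display","coaster_tall","coaster_short","coaster_square","coaster_pot","cup","bowl"):
        for d in models.cut_out(t,c)[:3]:
            ys,xs=np.nonzero(d['pixels']);print(t,round(d['confidence'],2),np.round(d['uv']),xs.min(),xs.max(),ys.min(),ys.max(),len(xs))
print(viewer.camera_params('wrist'))
print(env.sense()['time_s'])
E
```

```text
0.0 [237.79023721 550.47256743 403.81701422] [[-9.01901423e-04  3.96586723e-01  9.17996818e-01]
 [-1.60978348e-03  9.17995426e-01 -3.96587703e-01]
 [-9.99998298e-01 -1.83545913e-03 -1.89522625e-04]] 87.72588511682251
scene {'camera_matrix': array([[407.51781749,   0.        , 277.21141238],
       [  0.        , 407.51781749, 204.73762996],
       [  0.        ,   0.        ,   1.        ]]), 'rvec': array([ 2.26118763,  1.39109817, -0.38593096]), 'tvec': array([-210.30017824, -351.76046835, 1252.78519877])}
jar_tall_mid 0.72 [272. 190.] 263 281 175 206 513
jar_short_mid 0.64 [240. 200.] 229 254 186 216 658
jar_short_mid 0.23 [ 86. 256.] 55 111 230 279 2168
jar_square_mid 0.76 [307. 128.] 295 318 112 141 564
jar_square_mid 0.71 [370. 155.] 357 381 141 171 660
jar_square_mid 0.59 [301. 183.] 290 316 168 199 706
jar_pot_mid 0.73 [330. 174.] 320 342 162 189 504
carrier 0.9 [278. 209.] 222 351 177 228 1024
display 0.8 [331. 255.] 261 400 213 298 5021
display 0.52 [333. 174.] 320 342 160 189 522
coaster_tall 0.66 [273. 204.] 257 288 192 212 265
coaster_tall 0.63 [241. 201.] 229 254 185 21
[... 1307 characters left out ...]
73
cup 0.83 [223. 151.] 207 238 140 167 600
cup 0.62 [268. 205.] 260 277 194 223 386
bowl 0.93 [348. 326.] 321 378 303 352 2268
bowl 0.65 [264. 223.] 255 267 216 231 113
{'camera_matrix': array([[364.14745248,   0.        , 282.49101653],
       [  0.        , 364.14745248, 208.31358231],
       [  0.        ,   0.        ,   1.        ]]), 'hand_eye': array([[ 6.66931833e-04, -2.72673110e-01,  9.62106507e-01,
         2.06770318e+01],
       [ 9.99999401e-01, -6.53534036e-04, -8.78418954e-04,
        -1.22853043e+00],
       [ 8.68290577e-04,  9.62106516e-01,  2.72672510e-01,
        -7.48183612e+01],
       [ 0.00000000e+00,  0.00000000e+00,  0.00000000e+00,
         1.00000000e+00]])}
1.3
```

View pics/scene0.png

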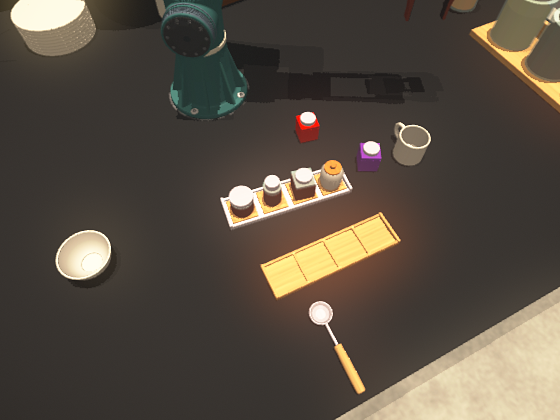

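View pics/side0.png

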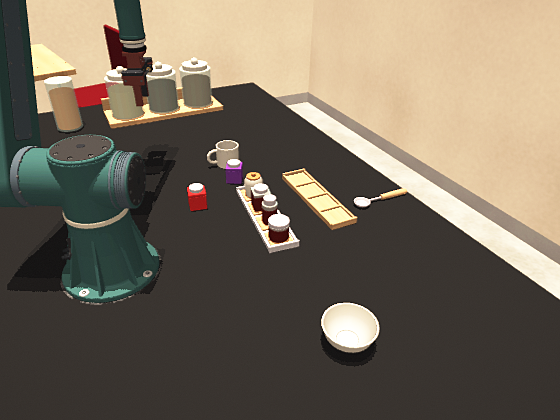

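Scene view: the carrier at (287,197) holds short (241,201), tall (272,190), square (303,184) and pot (331,176). The display is at (331,255). There are three square candidates: red at (307,127), purple at (370,156) and dark jam at (303,184). Only the dark one stands on a coaster in the carrier, so that is the one meant.

```bash
cat > h.py <<'E'
from station import env,viewer,models
import cv2,numpy as np
def back(c,uv,z,pose=None):
    p=viewer.camera_params(c);K=p['camera_matrix'];uv=np.atleast_2d(uv).astype(float)
    d=np.c_[uv,np.ones(len(uv))]@np.linalg.inv(K).T
    if c=='wrist':
        H=p['hand_eye'];T=np.eye(4);T[:3,:3]=pose['ee_rot'];T[:3,3]=pose['tool_pos'];T=T@H
        o=T[:3,3];d=d@T[:3,:3].T
    else:
        R=cv2.Rodrigues(p['rvec'])[0];o=-R.T@p['tvec'].ravel();d=d@R
    z=np.asarray(z,float)
    return o+d*((z-o[2])/d[:,2])[:,None]
def rect(c,mask,z,pose=None):
    # best-fit 86x326 rack from a mask's outline at height z
    cn=max(cv2.findContours(mask.astype(np.uint8),0,1)[0],key=cv2.contourArea)[:,0]
    w=back(c,cn,z,pose)[:,:2].astype(np.float32);(cx,cy),(a,b),an=cv2.minAreaRect(w)
    bx=cv2.boxPoints(((cx,cy),(a,b),an));e=max((bx[1]-bx[0],bx[2]-bx[1]),key=np.linalg.norm)
    if e[1]<0:e=-e
    return np.round([cx,cy,a,b,np.degrees(np.arctan2(-e[0],e[1]))],1)
E
python3 - <<'E'
from h import *
for c in("scene","side"):
    viewer.snapshot(c)
    for d in models.cut_out("display",c)[:1]:
        print(c,'display',[rect(c,d['pixels'],z) for z in(10,18)])
U={'scene':dict(short=(241,201),tall=(272,190.5),square=(303,183.5),pot=(331,176)),
'side':dict(short=(278,229),tall=(269,209),square=(261,197),pot=(253,184))}
hz=dict(short=41,tall=53,square=47,pot=50)
for c in U:
    for k in U[c]:print(c,k,back(c,U[c][k],hz[k])[0].round(1))
print('bowl',back('scene',(85,257),25),'cup',back('scene',(408,143),37),'purple',back('scene',(370,155),35),'red',back('scene',(307,128),35),'spoon', back('scene',(320,313),10))
print('carrier corners',back('scene',[(222,203),(230,225),(352,188),(340,171)],[20,20,20,20]).round())
im=viewer.snapshot('scene')
cv2.imwrite('pics/crop.png',cv2.resize(im[90:310,200:420],None,fx=2.7,fy=2.7,interpolation=2)[:,:,::-1])
E
```

```text
scene display [array([643.6,  54.8, 335.3,  95.7,  -0.8]), array([646.3,  52.1, 332.3,  94.8,  -0.8])]
side display [array([644.3,  57. , 355.2,  99.2,  -1.7]), array([637.3,  46.5, 351.4,  98.2,  -1.7])]
scene short [433.5 -82.8  41. ]
scene tall [447.3  -4.6  53. ]
scene square [460.1  75.5  47. ]
scene pot [473.6 148.2  50. ]
side short [433.8 -84.7  41. ]
side tall [447.   -2.1  53. ]
side square [457.7  74.2  47. ]
side pot [465.6 149.6  50. ]
bowl [[ 400.06165809 -463.17797047   25.        ]] cup [[466.64045864 394.76222328  37.        ]] purple [[453.50834241 281.9880387   35.        ]] red [[295.84370767 178.5886007   35.        ]] spoon [[754.15749337 -40.80391057  10.        ]]
carrier corners [[ 405. -124.   20.]
 [ 471. -131.   20.]
 [ 514.  191.   20.]
 [ 454.  191.   20.]]
```

View pics/crop.png

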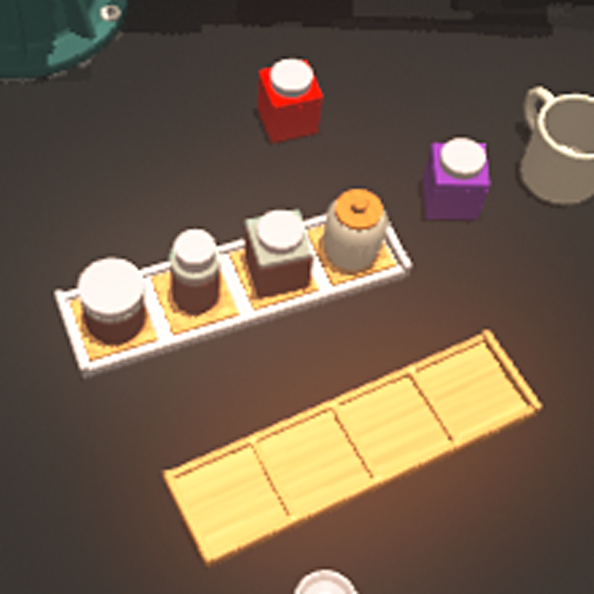

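Only the dark square jar on the cork coaster in the carrier fits; red and purple stay where they are. From the robot's left (+y) the order is pot, square, tall, short. So pot goes to bay −120, square to −40, tall to +40 and short to +120. Next I move above both racks for a wrist look.

Emit:
step_arm(
  deltas=[
    {"translation": [0, -0.308, 0.473], "dr": [75.6, 0, 0], "jaw": 0},
    {"translation": [0, -0.308, 0.473], "dr": [75.6, 0, 0], "jaw": 0},
    {"translation": [0, -0.308, 0.473], "dr": [75.6, 0, 0], "jaw": 0},
    {"translation": [0, -0.308, 0.473], "dr": [75.6, 0, 0], "jaw": 0},
    {"translation": [0, -0.308, 0.473], "dr": [75.6, 0, 0], "jaw": 0},
    {"translation": [0, -0.308, 0.473], "dr": [75.6, 0, 0], "jaw": 0},
    {"translation": [0, -0.308, 0.473], "dr": [75.6, 0, 0], "jaw": 0},
    {"translation": [0, -0.308, 0.473], "dr": [75.6, 0, 0], "jaw": 0},
    {"translation": [0, -0.308, 0.473], "dr": [75.6, 0, 0], "jaw": 0},
    {"translation": [0, -0.308, 0.473], "dr": [75.6, 0, 0], "jaw": 0},
    {"translation": [0, -0.308, 0.473], "dr": [75.6, 0, 0], "jaw": 0},
    {"translation": [0, -0.308, 0.473], "dr": [75.6, 0, 0], "jaw": 0},
    {"translation": [0, -0.308, 0.473], "dr": [75.6, 0, 0], "jaw": 0},
    {"translation": [0, -0.308, 0.473], "dr": [75.6, 0, 0], "jaw": 0},
    {"translation": [0, -0.308, 0.473], "dr": [75.6, 0, 0], "jaw": 0},
    {"translation": [0, -0.308, 0.473], "dr": [75.6, 0, 0], "jaw": 0},
  ],
)

```text
time_s: 3.15
tool_pos: [549.1, 81.9, 404.7]
ee_rot: [[-0.0, 0.988, -0.154], [0.0, -0.154, -0.988], [-1.0, -0.001, -0.0]]
contact_force: [-0.1, 0.6, 0.2]
finger_gap: 87.8
```

```bash
python3 - <<'E'
from h import *
s=env.sense();print(s['time_s'],s['tool_pos'],s['ee_rot'].round(4),s['qpos'].round(2))
im=viewer.snapshot('wrist');cv2.imwrite('pics/w1.png',im[:,:,::-1])
hz=dict(short=41,tall=53,square=47,pot=50)
for k in hz:
    for d in models.cut_out(f'jar_{k}_mid','wrist')[:2]:print(k,round(d['confidence'],2),d['uv'].round() if hasattr(d['uv'],'round') else d['uv'],back('wrist',d['uv'],hz[k],s)[0].round(1))
    for d in models.cut_out(f'coaster_{k}','wrist')[:1]:print(' c',k,round(d['confidence'],2),back('wrist',d['uv'],12,s)[0].round(1))
for n in('carrier','display'):
    for d in models.cut_out(n,'wrist')[:1]:print(n,round(d['confidence'],2),[rect('wrist',d['pixels'],z,s) for z in(16,20)])
E
```

```text
3.15 [549.09324701  81.92682807 404.70525721] [[-5.000e-04  9.881e-01 -1.537e-01]
 [ 2.000e-04 -1.537e-01 -9.881e-01]
 [-1.000e+00 -5.000e-04 -1.000e-04]] [0.02 0.29 1.61 0.   1.24 0.18]
short 0.62 [205.0, 371.6] [ 429.2 -116.5   41. ]
 c short 0.9 [460.2 -66.7  12. ]
tall 0.58 [200.4, 287.1] [450.7  -7.   53. ]
square 0.63 [190.1, 206.4] [457.4  75.7  47. ]
square 0.6 [146.8, 9.4] [459.8 247.7  47. ]
 c square 0.75 [485.7  91.8  12. ]
pot 0.62 [177.1, 126.3] [463.5 151.   50. ]
 c pot 0.93 [493.4 167.1  12. ]
carrier 0.78 [array([454.4,  59. , 274.2,  89.4,  -6.6]), array([455.6,  60.1, 271.3,  88.4,  -6.6])]
display 0.68 [array([641.8,  53.4, 322.1,  89.2,  -1.4]), array([640.9,  54.5, 318.6,  88.3,  -1.4])]
```

View pics/w1.png

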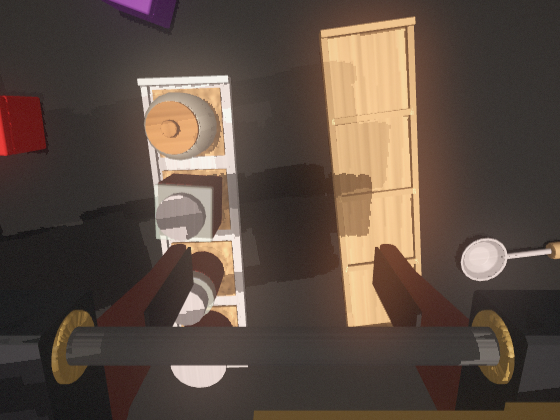

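The wrist view shows the pot knob at (171,128), the square lid at (180,217) and the tall lid at about (195,297). The carrier end lip runs from (138,80) to (230,76), and the display end from (320,31) to (415,18), with dividers below it.

```bash
python3 - <<'E'
from h import *
s=env.sense()
b=lambda n,uv,z:print(n,back('wrist',uv,z,s)[:,:2].round(1).tolist())
b('pot lid (knob)',(171,128),87);b('sq lid',(180,217),82);b('tall lid',(195,297),94)
b('carrier end',[(138,80),(230,76)],20);b('carrier right lip',[(230,84),(247,365)],14)
b('disp end',[(320,31),(415,18)],20);b('disp right lip',[(413,26),(420,265)],16);b('disp left lip',[(321,38),(347,326)],16)
b('dividers mid',[(370.5,117),(375.5,191),(383,262)],16)
im=viewer.snapshot('wrist')
cv2.imwrite('pics/w1c.png',cv2.resize(im[10:340,120:440],None,fx=1.8,fy=1.8,interpolation=2)[:,:,::-1])
E
```

```text
pot lid (knob) [[470.3, 149.5]]
sq lid [[458.4, 74.5]]
tall lid [[458.3, 2.9]]
carrier end [[429.6, 196.8], [516.1, 186.6]]
carrier right lip [[514.0, 180.1], [471.5, -137.7]]
disp end [[604.8, 211.7], [691.1, 208.9]]
disp right lip [[690.3, 203.1], [683.6, -37.8]]
disp left lip [[605.5, 206.3], [596.0, -101.7]]
dividers mid [[644.3, 128.2], [642.6, 53.1], [643.7, -27.9]]
```

View pics/w1c.png

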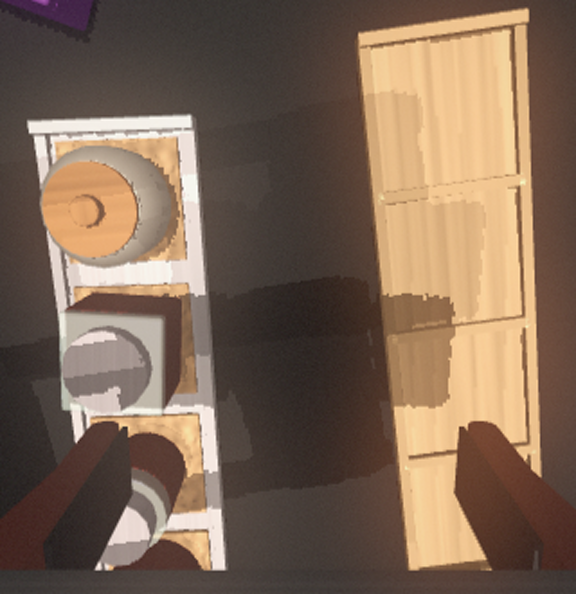

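Emit:
step_arm(
  deltas=[
    {"translation": [0.03, -0.0895, -0.0545], "dr": [0, 0, 0], "jaw": 0},
    {"translation": [0.08, -0.0895, -0.0545], "dr": [0, 0, 0], "jaw": 0},
    {"translation": [0.09, -0.0895, -0.0545], "dr": [0, 0, 0], "jaw": 0},
    {"translation": [0.09, -0.0895, -0.0545], "dr": [0, 0, 0], "jaw": 0},
    {"translation": [0.12, -0.0895, -0.0545], "dr": [0, 0, 0], "jaw": 0},
    {"translation": [0.15, -0.0895, -0.0545], "dr": [0, 0, 0], "jaw": 0},
    {"translation": [0.175, -0.0895, -0.0545], "dr": [0, 0, 0], "jaw": 0},
    {"translation": [0.19, -0.0895, -0.0545], "dr": [0, 0, 0], "jaw": 0},
    {"translation": [0.194, -0.0895, -0.0545], "dr": [0, 0, 0], "jaw": 0},
    {"translation": [0.194, -0.0895, -0.0545], "dr": [0, 0, 0], "jaw": 0},
  ],
)

```text
time_s: 4.75
tool_pos: [471.3, 147.9, 211.0]
ee_rot: [[0.001, 0.988, -0.156], [-0.0, -0.156, -0.988], [-1.0, 0.001, -0.0]]
contact_force: [0.3, -0.8, 0.2]
finger_gap: 87.5
```

```bash
python3 - <<'E'
from h import *
s=env.sense();print(s['time_s'],s['tool_pos'])
im=viewer.snapshot('wrist');cv2.imwrite('pics/w2.png',im[:,:,::-1])
E
```

```text
4.75 [471.26291529 147.94452348 210.99333938]
```

View pics/w2.png

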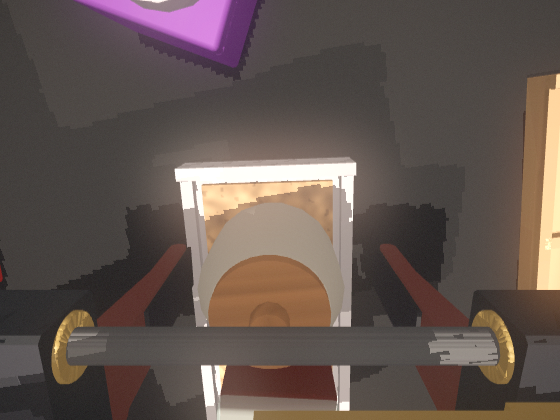

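```bash
python3 - <<'E'
from h import *
s=env.sense();print(s['tool_pos'],s['ee_rot'].round(3))
b=lambda n,uv,z:print(n,back('wrist',uv,z,s)[:,:2].round(1).tolist())
b('knob',[(269,310),(269,316)],87);b('lid edge near',[(269,257)],82);b('body top edge',[(269,205)],62);b('body sides',[(200,285),(342,285)],62)
b('end',[(177,168),(355,160)],20);b('end inner',[(179,182),(354,176)],20)
viewer.snapshot('wrist')
for d in models.cut_out('jar_pot_mid','wrist')[:1]:
  y,x=np.nonzero(d['pixels']);print(d['uv'],x.min(),x.max(),y.min(),y.max())
E
```

```text
[471.28435997 148.05063503 211.46180382] [[ 0.002  0.988 -0.156]
 [ 0.    -0.156 -0.988]
 [-1.     0.001 -0.   ]]
knob [[468.3, 158.7], [467.9, 156.6]]
lid edge near [[470.8, 174.8]]
body top edge [[472.1, 186.7]]
body sides [[440.1, 158.9], [494.9, 150.2]]
end [[428.8, 200.2], [512.3, 190.8]]
end inner [[428.2, 193.5], [511.1, 183.3]]
[270.7, 273.7] 198 344 203 369
```

The close look puts the pot at about (467.5,155). I shift by −5 and −6 mm, then grip and lift.

Emit:
step_arm(
  deltas=[
    {"translation": [0, -0.005, -0.006], "dr": [0, 0, 0], "jaw": 0},
    {"translation": [0, -0.005, -0.006], "dr": [0, 0, 0], "jaw": 0.1},
    {"translation": [0, -0.005, -0.006], "dr": [0, 0, 0], "jaw": 0.2},
    {"translation": [0, -0.005, -0.006], "dr": [0, 0, 0], "jaw": 0.25},
    {"translation": [0, -0.005, -0.006], "dr": [0, 0, 0], "jaw": 0.3},
    {"translation": [0, -0.005, -0.006], "dr": [0, 0, 0], "jaw": 0.4},
    {"translation": [0, -0.005, -0.006], "dr": [0, 0, 0], "jaw": 1},
    {"translation": [0, -0.005, -0.006], "dr": [0, 0, 0], "jaw": 1},
    {"translation": [0, -0.005, -0.006], "dr": [0, 0, 0], "jaw": 1},
    {"translation": [0, -0.005, -0.006], "dr": [0, 0, 0], "jaw": 1},
  ],
)

```text
time_s: 5.9
tool_pos: [466.4, 154.9, 210.7]
ee_rot: [[0.001, 0.988, -0.156], [-0.0, -0.156, -0.988], [-1.0, 0.001, -0.0]]
contact_force: [1.7, -0.1, -0.1]
finger_gap: 57.6
```

Emit:
step_arm(
  deltas=[
    {"translation": [-0.01, 0, 0], "dr": [0, 0, 0], "jaw": 1},
    {"translation": [-0.03, 0, 0], "dr": [0, 0, 0], "jaw": 1},
    {"translation": [-0.06, 0, 0], "dr": [0, 0, 0], "jaw": 1},
    {"translation": [-0.09, 0, 0], "dr": [0, 0, 0], "jaw": 1},
    {"translation": [-0.1, 0.02, 0.019], "dr": [0, 0, 0], "jaw": 1},
    {"translation": [-0.1, 0.05, 0.047], "dr": [0, 0, 0], "jaw": 1},
    {"translation": [-0.1, 0.08, 0.075], "dr": [0, 0, 0], "jaw": 1},
    {"translation": [-0.1, 0.11, 0.103], "dr": [0, 0, 0], "jaw": 1},
    {"translation": [-0.1, 0.14, 0.131], "dr": [0, 0, 0], "jaw": 1},
    {"translation": [-0.1, 0.17, 0.16], "dr": [0, 0, 0], "jaw": 1},
    {"translation": [-0.1, 0.195, 0.183], "dr": [0, 0, 0], "jaw": 1},
    {"translation": [-0.09, 0.2055, 0.193], "dr": [0, 0, 0], "jaw": 1},
    {"translation": [-0.06, 0.2055, 0.193], "dr": [0, 0, 0], "jaw": 1},
    {"translation": [-0.04, 0.2055, 0.193], "dr": [0, 0, 0], "jaw": 1},
    {"translation": [-0.03, 0.2055, 0.193], "dr": [0, 0, 0], "jaw": 1},
    {"translation": [-0.03, 0.2055, 0.193], "dr": [0, 0, 0], "jaw": 1},
  ],
)

```text
time_s: 7.5
tool_pos: [637.4, -66.9, 238.7]
ee_rot: [[-0.005, 0.988, -0.155], [0.001, -0.155, -0.988], [-1.0, -0.005, -0.0]]
contact_force: [-0.2, -1.0, -2.7]
finger_gap: 57.3
```

```bash
python3 - <<'E'
from h import *
s=env.sense();print(s['time_s'],s['tool_pos'],s['contact_force'],s['finger_gap'])
im=viewer.snapshot('wrist');cv2.imwrite('pics/w3.png',im[:,:,::-1])
E
```

```text
7.5 [637.44452167 -66.85823038 238.72225738] [-0.15138963 -1.02418815 -2.72082649] 57.30793373294521
```

View pics/w3.png

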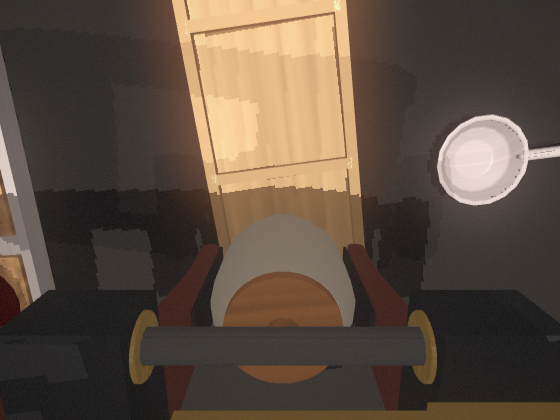

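Divider tops show at (214..351, 178..162) and (186..345, 27..8). The pot hangs centred between the pads.

```bash
python3 - <<'E'
from h import *
s=env.sense();print(s['tool_pos'])
b=lambda n,uv,z:print(n,back('wrist',uv,z,s)[:,:2].round(1).tolist())
b('div3 outer ends',[(211,179),(355,162)],16);b('div2 ends',[(181,26),(345,6)],16)
b('lip right outer',[(347,20),(356,165),(361,235)],16);b('lip left outer',[(178,10),(209,165)],16)
b('knob',[(283,323)],87+28);b('body top edge',[(283,214)],62+28)
E
```

```text
[638.24987303 -67.01268775 240.02793682]
div3 outer ends [[602.2, -27.9], [683.9, -30.9]]
div2 ends [[603.7, 52.0], [687.0, 48.0]]
lip right outer [[687.3, 41.5], [684.3, -32.7], [683.0, -74.7]]
lip left outer [[603.9, 59.4], [602.8, -19.9]]
knob [[638.4, -62.1]]
body top edge [[643.0, -32.7]]
```

Emit:
step_arm(
  deltas=[
    {"translation": [0.0, 0.0035, 0.0055], "dr": [0, 0, 0], "jaw": 1},
    {"translation": [0.012, 0.0035, 0.0055], "dr": [0, 0, 0], "jaw": 1},
    {"translation": [0.022, 0.0035, 0.0055], "dr": [0, 0, 0], "jaw": 1},
    {"translation": [0.026, 0.0035, 0.0055], "dr": [0, 0, 0], "jaw": 1},
    {"translation": [0.028, 0.0035, 0.0055], "dr": [0, 0, 0], "jaw": 1},
    {"translation": [0.029, 0.0035, 0.0055], "dr": [0, 0, 0], "jaw": 1},
    {"translation": [0.03, 0.0035, 0.0055], "dr": [0, 0, 0], "jaw": 1},
    {"translation": [0.0305, 0.0035, 0.0055], "dr": [0, 0, 0], "jaw": 1},
    {"translation": [0.031, 0.0035, 0.0055], "dr": [0, 0, 0], "jaw": 1},
    {"translation": [0.031, 0.0035, 0.0055], "dr": [0, 0, 0], "jaw": 1},
  ],
)

```text
time_s: 8.55
tool_pos: [641.7, -73.7, 209.8]
ee_rot: [[0.0, 0.988, -0.156], [-0.0, -0.156, -0.988], [-1.0, 0.0, 0.0]]
contact_force: [0.7, -0.9, -2.4]
finger_gap: 57.5
```

Emit:
step_arm(
  deltas=[
    {"translation": [0.0005, 0, 0], "dr": [0, 0, 0], "jaw": 1},
    {"translation": [0.001, 0, 0], "dr": [0, 0, 0], "jaw": 1},
    {"translation": [0.001, 0, 0], "dr": [0, 0, 0], "jaw": 1},
  ],
)

```text
time_s: 8.85
tool_pos: [641.6, -73.7, 208.7]
ee_rot: [[0.0, 0.988, -0.156], [-0.0, -0.156, -0.988], [-1.0, 0.0, 0.0]]
contact_force: [0.9, 0.0, -2.3]
finger_gap: 57.5
```

Emit:
step_arm(
  deltas=[
    {"translation": [0.0005, 0, 0], "dr": [0, 0, 0], "jaw": 1},
    {"translation": [0.001, 0, 0], "dr": [0, 0, 0], "jaw": 1},
    {"translation": [0.001, 0, 0], "dr": [0, 0, 0], "jaw": 1},
  ],
)

```text
time_s: 9.15
tool_pos: [641.6, -73.7, 208.7]
ee_rot: [[0.0, 0.988, -0.156], [-0.0, -0.156, -0.988], [-1.0, 0.0, 0.0]]
contact_force: [-2.6, 0.8, 6.0]
finger_gap: 57.3
```

Emit:
step_arm(
  deltas=[
    {"translation": [0, 0, 0], "dr": [0, 0, 0], "jaw": 0.3},
    {"translation": [0, 0, 0], "dr": [0, 0, 0], "jaw": 0.2},
    {"translation": [0, 0, 0], "dr": [0, 0, 0], "jaw": 0},
    {"translation": [0, 0, 0], "dr": [0, 0, 0], "jaw": 0},
    {"translation": [-0.02, 0, 0], "dr": [0, 0, 0], "jaw": 0},
    {"translation": [-0.06, 0, 0], "dr": [0, 0, 0], "jaw": 0},
    {"translation": [-0.1, 0, 0], "dr": [0, 0, 0], "jaw": 0},
    {"translation": [-0.1, -0.034, -0.02], "dr": [0, 0, 0], "jaw": 0},
    {"translation": [-0.1, -0.07, -0.041], "dr": [0, 0, 0], "jaw": 0},
    {"translation": [-0.1, -0.106, -0.062], "dr": [0, 0, 0], "jaw": 0},
    {"translation": [-0.1, -0.142, -0.083], "dr": [0, 0, 0], "jaw": 0},
    {"translation": [-0.1, -0.178, -0.104], "dr": [0, 0, 0], "jaw": 0},
    {"translation": [-0.09, -0.2035, -0.1185], "dr": [0, 0, 0], "jaw": 0},
    {"translation": [-0.07, -0.2035, -0.1185], "dr": [0, 0, 0], "jaw": 0},
    {"translation": [-0.07, -0.2035, -0.1185], "dr": [0, 0, 0], "jaw": 0},
  ],
)

```text
time_s: 10.65
tool_pos: [457.4, 75.6, 276.3]
ee_rot: [[-0.003, 0.988, -0.155], [-0.0, -0.155, -0.988], [-1.0, -0.003, 0.001]]
contact_force: [-0.1, 0.5, 0.0]
finger_gap: 87.7
```

```bash
python3 - <<'E'
from h import *
s=env.sense();print(s['time_s'],s['tool_pos'],s['finger_gap'])
im=viewer.snapshot('wrist');cv2.imwrite('pics/w4.png',im[:,:,::-1])
for d in models.cut_out('jar_square_mid','wrist')[:2]:
  y,x=np.nonzero(d['pixels']);print(d['confidence'],d['uv'],x.min(),x.max(),y.min(),y.max())
E
```

```text
10.65 [457.43410392  75.57541645 276.34684888] 87.69596181335784
0.82 [283.9, 235.2] 234 333 178 291
0.82 [26.5, 101.3] 0 55 52 147
```

View pics/w4.png

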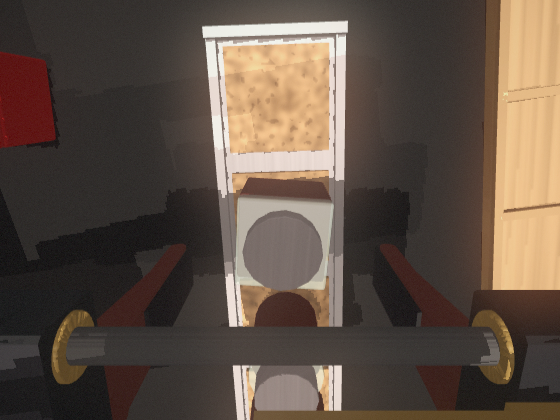

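The square jar is centred between the pads: shoulder from (238,197) to (331,289), lid at (284,250). Red is well to the left.

```bash
python3 - <<'E'
from h import *
s=env.sense();print(s['tool_pos'])
b=lambda n,uv,z:print(n,(w:=back('wrist',uv,z,s)[:,:2]).round(1).tolist(),w.mean(0).round(1))
b('sq lid',[(284,250)],82);b('shoulder',[(239,197),(332,199),(327,290),(238,288)],70)
b('pot coaster',[(223,43),(328,43),(329,151),(230,153)],12);b('tall lid',[(286,387)],94)
E
```

```text
[459.45494701  74.99322913 277.80393589]
sq lid [[459.9, 76.3]] [459.9  76.3]
shoulder [[440.3, 104.9], [488.8, 96.1], [479.6, 43.3], [429.6, 52.5]] [459.6  74.2]
pot coaster [[439.7, 189.8], [504.0, 179.6], [496.5, 113.4], [430.7, 122.5]] [467.7 151.3]
tall lid [[449.3, 2.3]] [449.3   2.3]
```

Emit:
step_arm(
  deltas=[
    {"translation": [0.03, 0, 0], "dr": [0, 0, 0], "jaw": 0},
    {"translation": [0.055, 0, 0], "dr": [0, 0, 0], "jaw": 0},
    {"translation": [0.067, 0, 0], "dr": [0, 0, 0], "jaw": 0},
    {"translation": [0.067, 0, 0], "dr": [0, 0, 0], "jaw": 0.2},
    {"translation": [0.067, 0, 0], "dr": [0, 0, 0], "jaw": 0.3},
    {"translation": [0.067, 0, 0], "dr": [0, 0, 0], "jaw": 0.4},
    {"translation": [0.067, 0, 0], "dr": [0, 0, 0], "jaw": 0.45},
    {"translation": [0.067, 0, 0], "dr": [0, 0, 0], "jaw": 1},
    {"translation": [0.067, 0, 0], "dr": [0, 0, 0], "jaw": 1},
    {"translation": [0.067, 0, 0], "dr": [0, 0, 0], "jaw": 1},
    {"translation": [0.067, 0, 0], "dr": [0, 0, 0], "jaw": 1},
  ],
)

```text
time_s: 11.85
tool_pos: [458.8, 75.0, 211.2]
ee_rot: [[-0.0, 0.988, -0.156], [-0.0, -0.156, -0.988], [-1.0, -0.0, 0.0]]
contact_force: [-2.9, -0.3, 6.9]
finger_gap: 52.4
```

Emit:
step_arm(
  deltas=[
    {"translation": [-0.01, 0, 0], "dr": [0, 0, 0], "jaw": 1},
    {"translation": [-0.03, 0, 0], "dr": [0, 0, 0], "jaw": 1},
    {"translation": [-0.06, 0, 0], "dr": [0, 0, 0], "jaw": 1},
    {"translation": [-0.09, 0, 0], "dr": [0, 0, 0], "jaw": 1},
    {"translation": [-0.1, 0.025, 0.005], "dr": [-1, 0, 0], "jaw": 1},
    {"translation": [-0.1, 0.06, 0.011], "dr": [-2, 0, 0], "jaw": 1},
    {"translation": [-0.1, 0.1, 0.018], "dr": [-4, 0, 0], "jaw": 1},
    {"translation": [-0.1, 0.14, 0.026], "dr": [-6, 0, 0], "jaw": 1},
    {"translation": [-0.1, 0.175, 0.032], "dr": [-7, 0, 0], "jaw": 1},
    {"translation": [-0.09, 0.1925, 0.035], "dr": [-7, 0, 0], "jaw": 1},
    {"translation": [-0.065, 0.1925, 0.035], "dr": [-7, 0, 0], "jaw": 1},
    {"translation": [-0.04, 0.1925, 0.035], "dr": [-7, 0, 0], "jaw": 1},
    {"translation": [-0.03, 0.1925, 0.035], "dr": [-7, 0, 0], "jaw": 1},
    {"translation": [-0.03, 0.1925, 0.035], "dr": [-7, 0, 0], "jaw": 1},
  ],
)

```text
time_s: 13.25
tool_pos: [642.7, 10.6, 239.2]
ee_rot: [[-0.004, 0.999, -0.034], [0.0, -0.034, -0.999], [-1.0, -0.004, -0.0]]
contact_force: [-0.8, 0.0, -2.8]
finger_gap: 52.6
```

```bash
python3 - <<'E'
from h import *
s=env.sense();print(s['time_s'],s['tool_pos'],s['contact_force'],s['finger_gap'])
im=viewer.snapshot('wrist');cv2.imwrite('pics/w5.png',im[:,:,::-1])
E
```

```text
13.25 [642.71501115  10.62697359 239.18133739] [-0.77943785  0.02962976 -2.79316767] 52.62861963101113
```

View pics/w5.png

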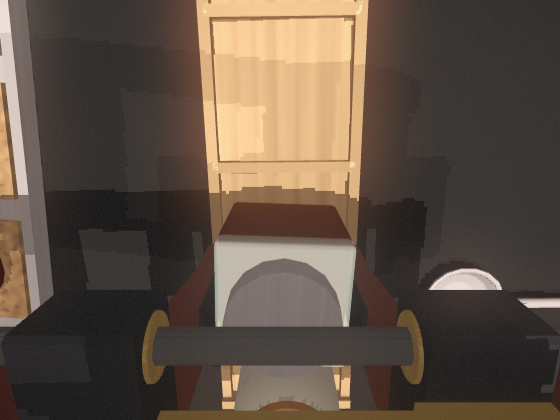

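The square jar hangs aligned and centred over bay 2, with the divider at row 166 and the lips at 205 and 362. Lowering it.

Emit:
step_arm(
  deltas=[
    {"translation": [0.012, 0, 0], "dr": [0, 0, 0], "jaw": 1},
    {"translation": [0.022, 0, 0], "dr": [0, 0, 0], "jaw": 1},
    {"translation": [0.027, 0, 0], "dr": [0, 0, 0], "jaw": 1},
    {"translation": [0.029, 0, 0], "dr": [0, 0, 0], "jaw": 1},
    {"translation": [0.03, 0, 0], "dr": [0, 0, 0], "jaw": 1},
    {"translation": [0.031, 0, 0], "dr": [0, 0, 0], "jaw": 1},
    {"translation": [0.0315, 0, 0], "dr": [0, 0, 0], "jaw": 1},
    {"translation": [0.032, 0, 0], "dr": [0, 0, 0], "jaw": 1},
    {"translation": [0.032, 0, 0], "dr": [0, 0, 0], "jaw": 1},
  ],
)

```text
time_s: 14.2
tool_pos: [643.9, 10.5, 209.3]
ee_rot: [[0.001, 0.999, -0.034], [-0.0, -0.034, -0.999], [-1.0, 0.001, 0.0]]
contact_force: [-0.7, 0.2, 2.7]
finger_gap: 52.4
```

Emit:
step_arm(
  deltas=[
    {"translation": [0, 0, 0], "dr": [0, 0, 0], "jaw": 0.35},
    {"translation": [0, 0, 0], "dr": [0, 0, 0], "jaw": 0.2},
    {"translation": [0, 0, 0], "dr": [0, 0, 0], "jaw": 0},
    {"translation": [0, 0, 0], "dr": [0, 0, 0], "jaw": 0},
    {"translation": [-0.02, 0, 0], "dr": [0, 0, 0], "jaw": 0},
    {"translation": [-0.06, 0, 0], "dr": [0, 0, 0], "jaw": 0},
    {"translation": [-0.1, 0, 0], "dr": [0, 0, 0], "jaw": 0},
    {"translation": [-0.1, -0.034, 0.003], "dr": [0, 0, 0], "jaw": 0},
    {"translation": [-0.1, -0.075, 0.008], "dr": [0, 0, 0], "jaw": 0},
    {"translation": [-0.1, -0.115, 0.012], "dr": [0, 0, 0], "jaw": 0},
    {"translation": [-0.1, -0.155, 0.016], "dr": [0, 0, 0], "jaw": 0},
    {"translation": [-0.1, -0.185, 0.019], "dr": [0, 0, 0], "jaw": 0},
    {"translation": [-0.09, -0.194, 0.02], "dr": [0, 0, 0], "jaw": 0},
    {"translation": [-0.07, -0.194, 0.02], "dr": [0, 0, 0], "jaw": 0},
    {"translation": [-0.07, -0.194, 0.02], "dr": [0, 0, 0], "jaw": 0},
  ],
)

```text
time_s: 15.7
tool_pos: [448.0, -2.8, 277.5]
ee_rot: [[-0.003, 0.999, -0.035], [0.0, -0.035, -0.999], [-1.0, -0.003, -0.0]]
contact_force: [-0.5, -0.0, 0.5]
finger_gap: 87.9
```

```bash
python3 - <<'E'
from h import *
s=env.sense();print(s['time_s'],s['tool_pos'],s['finger_gap'])
im=viewer.snapshot('wrist');cv2.imwrite('pics/w6.png',im[:,:,::-1])
E
```

```text
15.7 [447.95363388  -2.76872866 277.48551934] 87.88418833246247
```

View pics/w6.png

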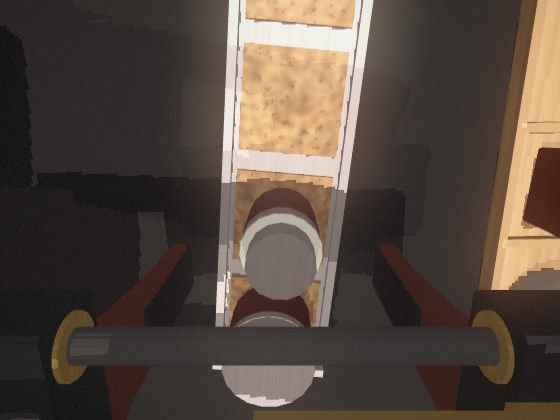

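```bash
python3 - <<'E'
from h import *
s=env.sense();print(s['tool_pos'])
b=lambda n,uv,z:print(n,(w:=back('wrist',uv,z,s)[:,:2]).round(1).tolist(),w.mean(0).round(1))
b('tall lid',[(282,260)],94);b('tall shoulder top edge,sides',[(281,207),(240,247),(322,247)],76)
b('sq coaster',[(243,44),(350,50),(337,156),(238,150)],12);b('short lid',[(268,360)],70)
E
```

```text
[448.72639904  -2.81351652 278.25165132]
tall lid [[447.5, -1.8]] [447.5  -1.8]
tall shoulder top edge,sides [[447.7, 20.0], [425.0, -1.5], [468.8, -3.0]] [447.1   5.2]
sq coaster [[426.8, 108.0], [493.3, 102.2], [485.6, 36.4], [419.2, 42.7]] [456.2  72.3]
short lid [[436.2, -77.9]] [436.2 -77.9]
```

Tall jar at (447.3,−2.5) and TCP at (448.4,−2.8), so I go straight down and grip.

Emit:
step_arm(
  deltas=[
    {"translation": [0.03, 0, 0], "dr": [0, 0, 0], "jaw": 0},
    {"translation": [0.055, 0, 0], "dr": [0, 0, 0], "jaw": 0},
    {"translation": [0.068, 0, 0], "dr": [0, 0, 0], "jaw": 0},
    {"translation": [0.068, 0, 0], "dr": [0, 0, 0], "jaw": 0.2},
    {"translation": [0.068, 0, 0], "dr": [0, 0, 0], "jaw": 0.3},
    {"translation": [0.068, 0, 0], "dr": [0, 0, 0], "jaw": 0.4},
    {"translation": [0.068, 0, 0], "dr": [0, 0, 0], "jaw": 0.45},
    {"translation": [0.068, 0, 0], "dr": [0, 0, 0], "jaw": 0.5},
    {"translation": [0.068, 0, 0], "dr": [0, 0, 0], "jaw": 1},
    {"translation": [0.068, 0, 0], "dr": [0, 0, 0], "jaw": 1},
    {"translation": [0.068, 0, 0], "dr": [0, 0, 0], "jaw": 1},
    {"translation": [0.068, 0, 0], "dr": [0, 0, 0], "jaw": 1},
  ],
)

```text
time_s: 16.95
tool_pos: [448.9, -2.8, 211.1]
ee_rot: [[-0.0, 0.999, -0.034], [-0.0, -0.034, -0.999], [-1.0, -0.0, 0.0]]
contact_force: [-1.9, 0.2, 7.2]
finger_gap: 45.5
```

Emit:
step_arm(
  deltas=[
    {"translation": [-0.01, 0, 0], "dr": [0, 0, 0], "jaw": 1},
    {"translation": [-0.03, 0, 0], "dr": [0, 0, 0], "jaw": 1},
    {"translation": [-0.06, 0, 0], "dr": [0, 0, 0], "jaw": 1},
    {"translation": [-0.09, 0, 0], "dr": [0, 0, 0], "jaw": 1},
    {"translation": [-0.1, 0.025, -0.013], "dr": [0, 0, 0], "jaw": 1},
    {"translation": [-0.1, 0.06, -0.031], "dr": [0, 0, 0], "jaw": 1},
    {"translation": [-0.1, 0.095, -0.049], "dr": [0, 0, 0], "jaw": 1},
    {"translation": [-0.1, 0.13, -0.067], "dr": [0, 0, 0], "jaw": 1},
    {"translation": [-0.1, 0.165, -0.085], "dr": [0, 0, 0], "jaw": 1},
    {"translation": [-0.1, 0.188, -0.097], "dr": [0, 0, 0], "jaw": 1},
    {"translation": [-0.09, 0.194, -0.1], "dr": [0, 0, 0], "jaw": 1},
    {"translation": [-0.065, 0.194, -0.1], "dr": [0, 0, 0], "jaw": 1},
    {"translation": [-0.04, 0.194, -0.1], "dr": [0, 0, 0], "jaw": 1},
    {"translation": [-0.03, 0.194, -0.1], "dr": [0, 0, 0], "jaw": 1},
    {"translation": [-0.03, 0.194, -0.1], "dr": [0, 0, 0], "jaw": 1},
  ],
)

```text
time_s: 18.45
tool_pos: [644.7, 90.1, 238.7]
ee_rot: [[-0.005, 0.999, -0.035], [-0.0, -0.035, -0.999], [-1.0, -0.005, 0.001]]
contact_force: [0.1, 0.2, -2.4]
finger_gap: 45.9
```

```bash
python3 - <<'E'
from h import *
s=env.sense();print(s['time_s'],s['tool_pos'],s['contact_force'],s['finger_gap'])
im=viewer.snapshot('wrist');cv2.imwrite('pics/w7.png',im[:,:,::-1])
E
```

```text
18.45 [644.74482611  90.07373922 238.72342105] [ 0.11650168  0.2337748  -2.43094423] 45.87545478693958
```

View pics/w7.png

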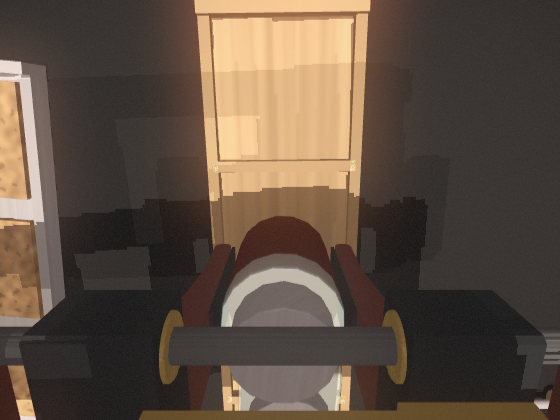

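The tall jar is centred over its bay, with the divider at row 166 as before. Lowering it the same way.

Emit:
step_arm(
  deltas=[
    {"translation": [0.012, 0, 0], "dr": [0, 0, 0], "jaw": 1},
    {"translation": [0.022, 0, 0], "dr": [0, 0, 0], "jaw": 1},
    {"translation": [0.027, 0, 0], "dr": [0, 0, 0], "jaw": 1},
    {"translation": [0.029, 0, 0], "dr": [0, 0, 0], "jaw": 1},
    {"translation": [0.03, 0, 0], "dr": [0, 0, 0], "jaw": 1},
    {"translation": [0.031, 0, 0], "dr": [0, 0, 0], "jaw": 1},
    {"translation": [0.0315, 0, 0], "dr": [0, 0, 0], "jaw": 1},
    {"translation": [0.032, 0, 0], "dr": [0, 0, 0], "jaw": 1},
    {"translation": [0.032, 0, 0], "dr": [0, 0, 0], "jaw": 1},
  ],
)

```text
time_s: 19.4
tool_pos: [646.6, 90.5, 209.1]
ee_rot: [[0.001, 0.999, -0.034], [-0.0, -0.034, -0.999], [-1.0, 0.001, 0.0]]
contact_force: [-0.3, -0.5, 1.1]
finger_gap: 45.8
```

Emit:
step_arm(
  deltas=[
    {"translation": [0, 0, 0], "dr": [0, 0, 0], "jaw": 0.42},
    {"translation": [0, 0, 0], "dr": [0, 0, 0], "jaw": 0.25},
    {"translation": [0, 0, 0], "dr": [0, 0, 0], "jaw": 0},
    {"translation": [0, 0, 0], "dr": [0, 0, 0], "jaw": 0},
    {"translation": [-0.02, 0, 0], "dr": [0, 0, 0], "jaw": 0},
    {"translation": [-0.06, 0, 0], "dr": [0, 0, 0], "jaw": 0},
    {"translation": [-0.1, 0, 0], "dr": [0, 0, 0], "jaw": 0},
    {"translation": [-0.1, -0.03, 0.026], "dr": [0, 0, 0], "jaw": 0},
    {"translation": [-0.1, -0.06, 0.053], "dr": [0, 0, 0], "jaw": 0},
    {"translation": [-0.1, -0.09, 0.079], "dr": [0, 0, 0], "jaw": 0},
    {"translation": [-0.1, -0.12, 0.105], "dr": [0, 0, 0], "jaw": 0},
    {"translation": [-0.1, -0.15, 0.132], "dr": [0, 0, 0], "jaw": 0},
    {"translation": [-0.1, -0.18, 0.158], "dr": [0, 0, 0], "jaw": 0},
    {"translation": [-0.09, -0.2, 0.176], "dr": [0, 0, 0], "jaw": 0},
    {"translation": [-0.07, -0.2045, 0.1795], "dr": [0, 0, 0], "jaw": 0},
    {"translation": [-0.07, -0.2045, 0.1795], "dr": [0, 0, 0], "jaw": 0},
  ],
)

```text
time_s: 21.0
tool_pos: [434.2, -82.2, 277.4]
ee_rot: [[-0.004, 0.999, -0.036], [0.001, -0.036, -0.999], [-1.0, -0.004, -0.001]]
contact_force: [-0.6, -0.3, 0.3]
finger_gap: 87.8
```

```bash
python3 - <<'E'
from h import *
s=env.sense();print(s['time_s'],s['tool_pos'],s['finger_gap'])
im=viewer.snapshot('wrist');cv2.imwrite('pics/w8.png',im[:,:,::-1])
E
```

```text
21.0 [434.1525464  -82.22336458 277.42740864] 87.8255180888356
```

View pics/w8.png

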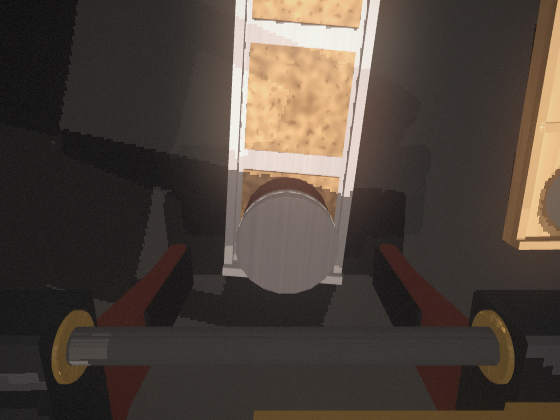

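The short lid is at (287,242), so the jar is at about (437,−79.5). I shift by 2 mm, descend and grip.

Emit:
step_arm(
  deltas=[
    {"translation": [0.03, 0.002, -0.0025], "dr": [0, 0, 0], "jaw": 0},
    {"translation": [0.055, 0.002, -0.0025], "dr": [0, 0, 0], "jaw": 0},
    {"translation": [0.068, 0.002, -0.0025], "dr": [0, 0, 0], "jaw": 0},
    {"translation": [0.068, 0.002, -0.0025], "dr": [0, 0, 0], "jaw": 0.1},
    {"translation": [0.068, 0.002, -0.0025], "dr": [0, 0, 0], "jaw": 0.2},
    {"translation": [0.068, 0.002, -0.0025], "dr": [0, 0, 0], "jaw": 0.3},
    {"translation": [0.068, 0.002, -0.0025], "dr": [0, 0, 0], "jaw": 0.4},
    {"translation": [0.068, 0.002, -0.0025], "dr": [0, 0, 0], "jaw": 1},
    {"translation": [0.068, 0.002, -0.0025], "dr": [0, 0, 0], "jaw": 1},
    {"translation": [0.068, 0.002, -0.0025], "dr": [0, 0, 0], "jaw": 1},
    {"translation": [0.068, 0.002, -0.0025], "dr": [0, 0, 0], "jaw": 1},
  ],
)

```text
time_s: 22.15
tool_pos: [438.0, -79.4, 211.4]
ee_rot: [[0.0, 0.999, -0.034], [-0.0, -0.034, -0.999], [-1.0, 0.0, 0.0]]
contact_force: [-1.7, 1.8, 7.0]
finger_gap: 57.8
```

Emit:
step_arm(
  deltas=[
    {"translation": [-0.01, 0, 0], "dr": [0, 0, 0], "jaw": 1},
    {"translation": [-0.03, 0, 0], "dr": [0, 0, 0], "jaw": 1},
    {"translation": [-0.06, 0, 0], "dr": [0, 0, 0], "jaw": 1},
    {"translation": [-0.09, 0, 0], "dr": [0, 0, 0], "jaw": 1},
    {"translation": [-0.1, 0.012, -0.015], "dr": [0, 0, 0], "jaw": 1},
    {"translation": [-0.1, 0.036, -0.046], "dr": [0, 0, 0], "jaw": 1},
    {"translation": [-0.1, 0.061, -0.077], "dr": [0, 0, 0], "jaw": 1},
    {"translation": [-0.1, 0.085, -0.108], "dr": [0, 0, 0], "jaw": 1},
    {"translation": [-0.1, 0.109, -0.138], "dr": [0, 0, 0], "jaw": 1},
    {"translation": [-0.1, 0.134, -0.169], "dr": [0, 0, 0], "jaw": 1},
    {"translation": [-0.1, 0.158, -0.2], "dr": [0, 0, 0], "jaw": 1},
    {"translation": [-0.1, 0.182, -0.231], "dr": [0, 0, 0], "jaw": 1},
    {"translation": [-0.1, 0.198, -0.251], "dr": [0, 0, 0], "jaw": 1},
    {"translation": [-0.09, 0.2025, -0.2565], "dr": [0, 0, 0], "jaw": 1},
    {"translation": [-0.065, 0.2025, -0.2565], "dr": [0, 0, 0], "jaw": 1},
    {"translation": [-0.04, 0.2025, -0.2565], "dr": [0, 0, 0], "jaw": 1},
    {"translation": [-0.03, 0.2025, -0.2565], "dr": [0, 0, 0], "jaw": 1},
    {"translation": [-0.03, 0.2025, -0.2565], "dr": [0, 0, 0], "jaw": 1},
  ],
)

```text
time_s: 23.95
tool_pos: [647.7, 169.1, 238.6]
ee_rot: [[-0.005, 0.999, -0.035], [-0.001, -0.035, -0.999], [-1.0, -0.005, 0.001]]
contact_force: [-0.8, -0.3, -2.7]
finger_gap: 57.7
```

```bash
python3 - <<'E'
from h import *
s=env.sense();print(s['time_s'],s['tool_pos'],s['contact_force'],s['finger_gap'])
im=viewer.snapshot('wrist');cv2.imwrite('pics/w9.png',im[:,:,::-1])
E
```

```text
23.95 [647.7015088  169.05972905 238.63985654] [-0.77891406 -0.33253991 -2.7145727 ] 57.73749874058964
```

View pics/w9.png

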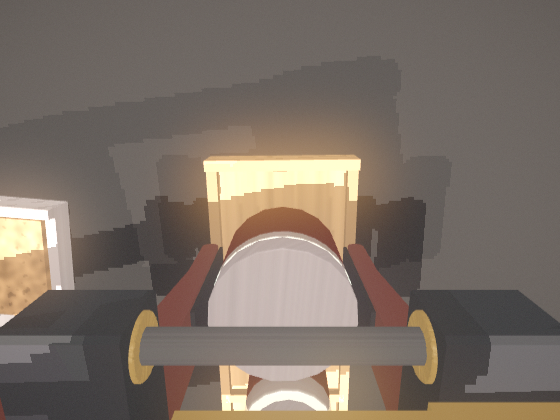

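The short jar is centred, with the end wall at row ~160 and the lips at 207 and 359. Lowering it.

Emit:
step_arm(
  deltas=[
    {"translation": [0.012, 0, 0], "dr": [0, 0, 0], "jaw": 1},
    {"translation": [0.022, 0, 0], "dr": [0, 0, 0], "jaw": 1},
    {"translation": [0.027, 0, 0], "dr": [0, 0, 0], "jaw": 1},
    {"translation": [0.029, 0, 0], "dr": [0, 0, 0], "jaw": 1},
    {"translation": [0.03, 0, 0], "dr": [0, 0, 0], "jaw": 1},
    {"translation": [0.031, 0, 0], "dr": [0, 0, 0], "jaw": 1},
    {"translation": [0.0315, 0, 0], "dr": [0, 0, 0], "jaw": 1},
    {"translation": [0.032, 0, 0], "dr": [0, 0, 0], "jaw": 1},
    {"translation": [0.032, 0, 0], "dr": [0, 0, 0], "jaw": 1},
  ],
)

```text
time_s: 24.9
tool_pos: [649.4, 169.9, 209.5]
ee_rot: [[0.001, 0.999, -0.034], [0.0, -0.034, -0.999], [-1.0, 0.001, -0.0]]
contact_force: [-1.0, -0.6, 4.7]
finger_gap: 58.0
```

Contact: Fz went from −2.7 to +4.7. Releasing, then retreating up and back towards the robot for a final look.

Emit:
step_arm(
  deltas=[
    {"translation": [0, 0, 0], "dr": [0, 0, 0], "jaw": 0.3},
    {"translation": [0, 0, 0], "dr": [0, 0, 0], "jaw": 0.2},
    {"translation": [0, 0, 0], "dr": [0, 0, 0], "jaw": 0},
    {"translation": [0, 0, 0], "dr": [0, 0, 0], "jaw": 0},
    {"translation": [-0.02, 0, 0], "dr": [0, 0, 0], "jaw": 0},
    {"translation": [-0.06, 0, 0], "dr": [0, 0, 0], "jaw": 0},
    {"translation": [-0.1, 0, 0], "dr": [0, 0, 0], "jaw": 0},
    {"translation": [-0.14, -0.02, 0], "dr": [0, 0, 0], "jaw": 0},
    {"translation": [-0.18, -0.05, -0.02], "dr": [0, 0, 0], "jaw": 0},
    {"translation": [-0.2, -0.08, -0.05], "dr": [0, 0, 0], "jaw": 0},
    {"translation": [-0.2, -0.11, -0.08], "dr": [0, 0, 0], "jaw": 0},
    {"translation": [-0.2, -0.14, -0.11], "dr": [0, 0, 0], "jaw": 0},
    {"translation": [-0.2, -0.17, -0.14], "dr": [0, 0, 0], "jaw": 0},
    {"translation": [-0.2, -0.2, -0.17], "dr": [0, 0, 0], "jaw": 0},
    {"translation": [-0.2, -0.2, -0.17], "dr": [0, 0, 0], "jaw": 0},
    {"translation": [-0.2, -0.2, -0.17], "dr": [0, 0, 0], "jaw": 0},
  ],
)

```text
time_s: 26.5
tool_pos: [454.6, 347.2, 408.7]
ee_rot: [[0.0, 0.999, -0.032], [-0.0, -0.032, -0.999], [-1.0, 0.0, 0.0]]
contact_force: [0.2, 0.2, -0.6]
finger_gap: 87.6
```

```bash
python3 - <<'E'
from h import *
s=env.sense();print(s['time_s'],s['tool_pos'],s['contact_force'])
a=viewer.snapshot('scene')[110:320,180:430];b=viewer.snapshot('side')[120:330,170:420]
im=cv2.resize(np.hstack([a,b]),(800,336),interpolation=2)
cv2.imwrite('pics/f.png',im[:,:,::-1])
E
```

```text
26.5 [454.64668733 347.1827674  408.70843916] [ 0.16255836  0.22336017 -0.5637938 ]
```

View pics/f.png

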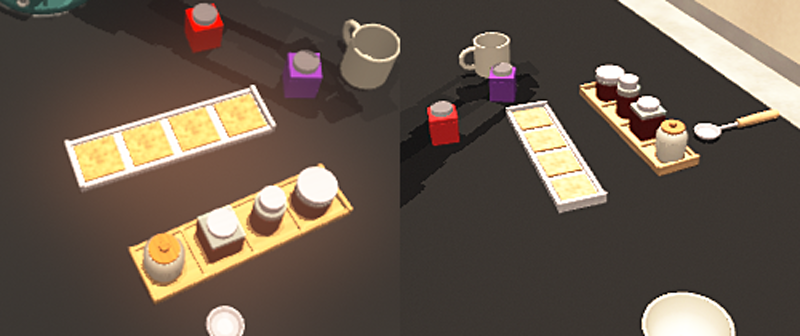

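All four stand in the display: pot, square, tall, short from the scene view's left. One enlarged look to check that the pot and the others sit flat.

```bash
python3 - <<'E'
from h import *
a=viewer.snapshot('scene')[205:305,255:405];b=viewer.snapshot('side')[150:250,275:375]
im=np.hstack([cv2.resize(x,None,fx=3.2,fy=3.2,interpolation=2) for x in(a,b)])
cv2.imwrite('pics/f2.png',im[:,:,::-1])
E
```

```text
(no output)
```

View pics/f2.png

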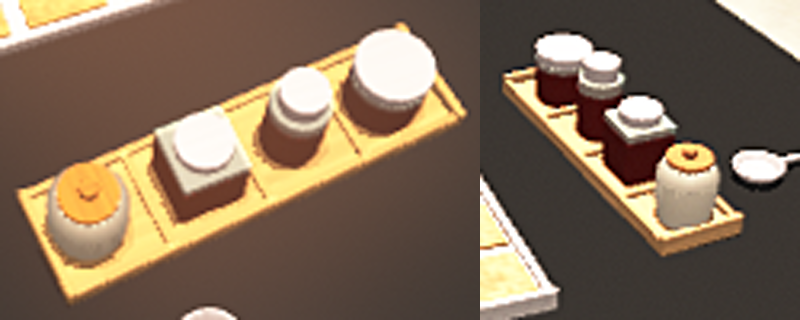

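The pot, square, tall and short jars each stand upright within their own bay. Handing in.

```bash
python3 -c "
from station import env
print(env.finish_job(), env.sense()['time_s'])"
```

```text
the job is handed in; nothing more can be done
the job is handed in; nothing more can be done
```

All four jars are in the display rack in reverse order, and I handed the job in at about 27 s of the 83 s allowed. Seen from the robot, left to right, the bays now hold the short jar, tall jar, square jar and honey pot.

- **Setting down:** I lowered each jar in steps of about 1 mm or less until the force reading showed contact (at most about 6 N), then let go.
- **Final check:** the scene and side pictures show every jar upright inside its own bay and the gripper clear. I saw no sign that the mug, bowl, or red and purple look-alikes had moved, though the bowl was only partly in view in that last pair.
- **Disagreement:** the first wrist view from high up put the carrier and display 3–7 mm off in y compared with the close views and the scene camera. I used the close views, so the grasps and placements were corrected for it.
- **Not confirmed:** I judged that the jars sit flat from the pictures and contact forces, not by a separate measurement.

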